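# Eject the test cassette and trap it on the chute

### The job

On the hygiene-test reader, press the eject key right down with one finger so that the spring kicks the test cassette out past its gate, and stop the cassette with the other finger before it slides off the end of the chute. Do not lift the cassette, and leave everything else on the counter where it is. Finish while still holding: the key kept down, and the cassette at rest on the chute against the other finger.

Things in the scene. Friction and masses are not known exactly. Their poses are not given: they have to be found in the camera images.
- reader: benchtop reader, fixed: grey base (x -103 to 103, y -41 to 77 mm), white head 126 mm high at -x, steel spring plunger in front of it, open sloping chute to +x, eject key on a white tower on the chute's +y side, grey box 59 mm high behind the tower (x -80 to -20, y 34 to 74 mm). Origin: on the counter below the gate; z up, +x horizontal, the way the cassette leaves.
- chute: the reader's straight aluminium chute, slippery, sloping down 0.35 rad. Origin: on its floor, on the centreline, at the gate's upstream face, 75 mm above the counter. x down the slope, y across to the key, z square to the floor. Floor from x -82 to its open end at x 100 mm. Side walls at y +-23 to +-27 mm, 14 mm high: the channel is 46 mm wide.
- gate (a point): middle of the gate's top edge: a steel plate standing 6 mm above the chute floor at chute x 0 to 4 mm, 22 mm wide, which keeps the cassette back; it is part of the key and sinks with it
- key (a joint): eject key, m pressed straight down: 0 up, 0.010 right down (stop). Its spring pushes up with 2.5 N (up) to 5 N (down). From about 0.006 the gate is below the chute floor and the plunger (2.4 N, 12 mm stroke) kicks the cassette down the chute at once; left alone it is off the end within half a second. Let up, the key brings the gate up again.
- key_top (a point): middle of the key's flat top, a grey plate 50 mm (reader x 0 to 50) by 36 mm (reader y 35 to 71), 53 mm from the chute's centreline. 86 mm above the counter when up, 76 mm right down; the chute floor beside it (reader x 25) is 66 mm above the counter, so a finger level with the one holding the key down is about 10 mm above the floor and stops the cassette.
- cassette: the test cassette to eject, a white plastic block 60 long (x) x 40 wide (y) x 24 mm high (z), about 0.12 kg, loose, lying on the chute floor with its front (+x) end against the gate. Origin: centre of its underside, so at the start at chute x = -30 mm.
- spare: a like cassette lying on the counter, not to be touched; 60 x 40 x 24 mm, origin at the centre of its underside
- bottle: white bottle, 60 mm diameter, 170 mm high, origin at the centre of its underside; not to be disturbed
- bowl: steel bowl, 100 mm diameter, 45 mm high, origin at the centre of its underside; not to be disturbed
- jar: small glass jar with steel lid, 48 mm diameter, 60 mm high, origin at the centre of its underside; not to be disturbed
- spatula: spatula lying on the counter, 200 mm long along its x, origin on its underside; not to be disturbed
- mug: white mug, 76 mm diameter, 85 mm high, handle to its +y, origin at the centre of its underside; not to be disturbed
- tin: tin can, 72 mm diameter, 100 mm high, origin at the centre of its underside; not to be disturbed

How it is judged (in metres and radians):
On the way, in this order (a step that is already met when the one before it is completed fails the run):
1. the eject key is pressed (value of joint key above 0.003 m).
2. the cassette has popped past the gate and stands against a finger (x of cassette in the frame of chute between -0.024 and 0.04 m and contact force between the fingers and cassette above 0.03 N and linear speed of cassette below 0.03 m/s), for 0.2 s.
At the end, for the whole second after the job is handed in: The key is held at least 7 mm down by a finger; the cassette lies flat on the chute floor, its front 6 to 70 mm beyond the gate's upstream face, at rest and in contact with a finger; the bystanders are within 20 mm of where they were (value of joint key above 0.007 m and x of cassette in the frame of chute between -0.024 and 0.04 m and z of cassette in the frame of chute between -0.004 and 0.006 m and contact force between the fingers and cassette above 0.03 N and contact force between chute and cassette above 0.2 N and linear speed of cassette below 0.02 m/s); the arm keeps its last pose, push and grip.
It fails at once if the cassette slid off or left the chute (x of cassette in the frame of chute above 0.065 m or height (world z) of cassette below 0.04 m).
It fails at once if the cassette was lifted off the chute (z of cassette in the frame of chute above 0.014 m).
It fails at once if another thing on the counter was disturbed (distance of any of spare, bottle, bowl, jar, spatula, mug, tin from where it was at the start of the episode above 0.02 m).
It also fails if it takes over 29 s, if anything falls off the work surface, if the arm or the gripper's body presses on something with over 40 N, if the wrist force passes 120 N, or if a joint passes its speed limit or range.

### The arm

A 6-joint arm with a two-finger parallel gripper is mounted at the origin on the work surface. World frame = base frame: x ahead of the robot, y to its left, z up, the work surface at z = 0. Lengths are in m, angles in degrees, forces in N, time in s.
With the tool pointing down it reaches from about 0.35 to 0.85 m from the base axis. Payload 8.1 kg.
Tool frame: the origin (TCP) lies at the very end of the fingers, on their centre line; the grasp point (between the pads) lies grip_depth behind it (grip_depth is the distance from the TCP to the grasp point, in m); z points along the fingers, y is the line along which they close (so a half turn about z gives the same grasp; the last joint's range is limited). The gripper opens to 93 mm and grips with 3 to 60 N. Pads are 15 mm wide; open, the fingers measure 128 mm over their backs; the gripper's body (75 mm by 188 mm) begins 65 mm behind the grasp point.
Start: joints at [59.507, 7.471, 85.268, -0, 87.261, -4.893], TCP at [0.259, 0.541, 0.219] pointing down, gripper open.
Joint ranges: [-169.43, 169.43], [-51.17, 129.36], [1.28, 143.12], [-76.62, 256.62], [0, 156.53], [-152.29, 152.29]. Speed limits (degrees/s): [136.94, 136.94, 159.86, 180, 180, 180].

### API

Orientations are given as [roll, pitch, yaw] about the fixed x, y, z axes, in that order (R = Rz(yaw) Ry(pitch) Rx(roll)).
In Python, from plant import * gives the robot as it stands.
- The arm moves only by the shell command python3 -m handwheel 'ROWS' [OPENING] [FORCE]. ROWS is a JSON object of lists of equal length, an entry for each row: "slide": the shift along the tool's x, y, z in m, a list of three; "twist": the turn, a rotation vector about the tool's x, y, z in rad, a list of three. A call has exactly 5 rows; each row shifts and turns the commanded pose from where the row before left it, along the tool's axes as they then stand; what a row does not reach is not made up. A row lasts 1/10 s, in which the tool goes at most 50 mm and 8.59 degrees, less where a joint would pass 70% of its speed; a pose out of reach is approached as far as the arm can. A call with a gripper value outside its range is refused whole. OPENING is the gripper's target within -1 to 1 (fully open at 1, half-way at 0, shut at -1), set as the call begins (- or left out, the last holds). The fingers move at their own pace and stop on an object; FORCE is the grip in N (left out, the last holds). Time passes only in rows, so rows that do not move let the fingers close, or fill a call up. It gives the time, the measured TCP pose, the force, the opening and the grip force at its end, in the units of the state.
- state(): the state, without advancing time (a new reading comes with each control period).
- camera(name): name is "scene" or "top" or "wrist"; returns (picture, depth): 400x640x3 uint8, red, green, blue; 400x640 float32, m along the optical axis (not along the pixel's ray), 0 where there is no reading.
- camera_params(name): a dict with "K" (3x3 intrinsics, pixels), "dist_coeffs" ([k1, k2, p1, p2, k3] as OpenCV has them; the pictures are not rectified), "xyz" and "rotation" of the camera in the world; the wrist camera has in their place "tool_from_camera" (4x4, takes a point from camera to tool coordinates, whose origin is the TCP and whose axes are the flange's). Camera axes: x right, y up, looking along -z (the intrinsics and any distortion apply to the point x, -y, -z); pixel columns grow to the right and rows downward; lengths in m; the calibration is good to about 2 mm. A picture is of the moment at which its call begins: read the wrist's pose just before it. camera_params takes no time and is no camera call.
- job_done(): hands the job in; it is judged then, once.
The state is a dict: "t": time; "joints": joint angles; "joint_velocities": joint speeds; "joint_efforts": joint torques, N m; "ee_pos": TCP position; "eef_rot": TCP orientation; "wrist_force": force on the tool from outside, world axes, zero at the start; "moment": the same for the moment, N m; "width": finger opening in m; "grip_force": force on a finger pad.
Only numpy, scipy, OpenCV 4.12 (cv2) and the standard library are available. Lean on these libraries where they do the work, as an engineer would, in place of code of your own. Each camera call takes 0.05 s, during which the arm holds its last target. There are 200 camera calls.

## Working session

There is one attempt and no reset: what is moved stays moved. The work goes in short steps, Python scripts to look and compute and a shell command to move; the robot and the scene stay as the last step left them, time stands still between calls to the robot, and variables do not carry over. Pictures are saved under pics/ and viewed, at most 10 in all, crops included, and the job is handed in when it is done.

```bash
mkdir -p pics; ls; python3 - <<'E'
from plant import *
import cv2,numpy as np
for n in ("scene","top"):
    p,d=camera(n); cv2.imwrite(f"pics/{n}.png",p[:,:,::-1]); np.savez(f"{n}.npz",p=p,d=d); print(n,camera_params(n))
print(state())
E
```

```text
pics
scene {'K': array([[420.85953047,   0.        , 318.88192516],
       [  0.        , 420.85953047, 203.30803821],
       [  0.        ,   0.        ,   1.        ]]), 'dist_coeffs': array([-0.05211462,  0.        ,  0.        ,  0.        ,  0.        ]), 'xyz': array([1.27186904, 0.06766283, 1.06009222]), 'rotation': array([36.55678489,  0.26487667, 94.99407979])}
top {'K': array([[428.76353166,   0.        , 318.79358887],
       [  0.        , 428.76353166, 201.66165289],
       [  0.        ,   0.        ,   1.        ]]), 'dist_coeffs': array([-0.02633763,  0.        ,  0.        ,  0.        ,  0.        ]), 'xyz': array([ 0.41564045, -0.00763292,  1.26513483]), 'rotation': array([  8.32971248,  -0.89855216, -88.52014747])}
{'t': 0.1, 'joints': array([ 5.95073536e+01,  7.51151104e+00,  8.53214300e+01, -1.13413975e-03,
        8.72621215e+01, -4.89328183e+00]), 'joint_velocities': array([ 0.01574483, -0.02870939, -0.16431835,  0.12876262, -0.00260086,
       -0.00223776]), 'joint_efforts': array([ 1.27580752e-03, -5.61332273e+01, -4.93100488e+01,  7.72073376e-02,
        2.88315624e-02, -4.47305604e-05]), 'ee_pos': array([0.25897614, 0.54066965, 0.21770017]), 'eef_rot': array([-1.79905187e+02, -6.98021348e-03,  1.54400685e+02]), 'wrist_force': array([0.19271965, 0.22871904, 0.20629857]), 'moment': array([-0.040383  ,  0.03755266, -0.00212789]), 'grip_force': 0.0, 'width': 0.09297030545001317}
```

View pics/scene.png

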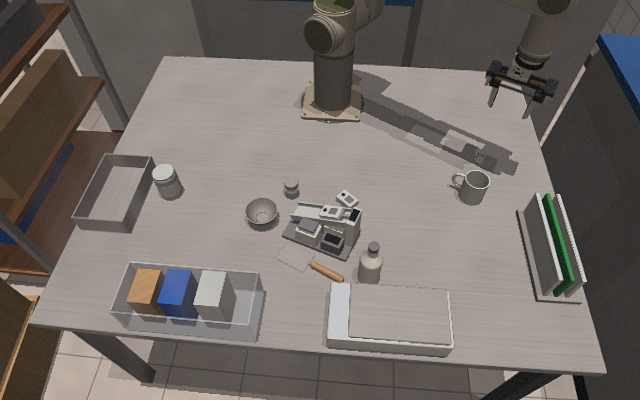

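View pics/top.png

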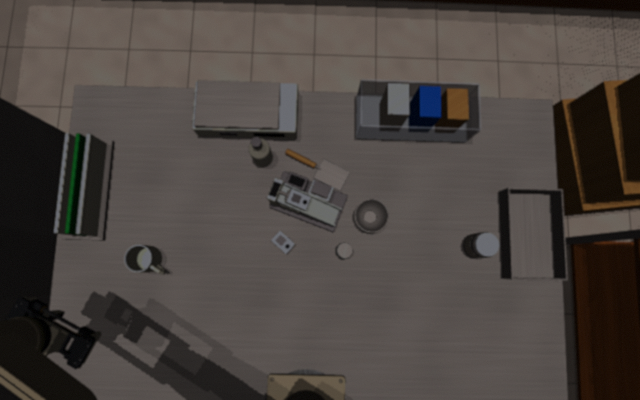

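The reader is at about (308,202) in the top view and (322,228) in the scene view. The head is at upper left in the top view, the chute descends to the right (world -y), and the key is on the world +x side. The bowl is at (370,216), the jar at (344,250) and the spare at (284,242).

```bash
cat > h.py <<'E'
import numpy as np,cv2
from scipy.spatial.transform import Rotation as R
from plant import *
def pose(n):
    c=camera_params(n); return c,R.from_euler('xyz',c['rotation'],degrees=True).as_matrix(),np.array(c['xyz'])
def cloud(n,d,box):
    c,Rm,t=pose(n); r0,r1,c0,c1=box
    v,u=np.mgrid[r0:r1,c0:c1]; z=d[r0:r1,c0:c1]
    q=cv2.undistortPoints(np.stack([u,v],-1).reshape(-1,1,2).astype(float),c['K'],c['dist_coeffs']).reshape(-1,2)
    z=z.ravel(); P=np.c_[q[:,0]*z,-q[:,1]*z,-z]@Rm.T+t
    return P,z>0
E
python3 - <<'E'
from h import *
out=[]
B={'top':(150,270,240,400),'scene':(170,290,240,400)}
C=[]
for n in B:
    f=np.load(n+'.npz'); P,ok=cloud(n,f['d'],B[n]); C.append(P[ok])
    r0,r1,c0,c1=B[n]; im=f['p'][r0:r1,c0:c1,::-1]
    out.append(cv2.resize(cv2.convertScaleAbs(im,alpha=1.7 if n=='top' else 1),None,fx=2.4*1.0,fy=2.4,interpolation=cv2.INTER_CUBIC))
    print(n,'table z',np.median(P[ok][:,2][np.abs(P[ok][:,2])<.015]), (P[ok][:,2]).max())
    # top-down heightmap 1.5mm
    for lo,hi in((.03,.055),(.055,.063),(.08,.092),(.12,.132)):
        m=(P[:,2]>lo)&(P[:,2]<hi)&ok
        print(lo,m.sum(),P[m].mean(0).round(3))
P=np.vstack(C); P=P[P[:,2]>-.02]
np.save('pc.npy',P); x0,y0=P[:,0].min(),P[:,1].min(); print(x0,y0,P.max(0))
cv2.imwrite('pics/c1.png',np.vstack(out))
E
```

```text
top table z 1.7858579847152e-05 0.1339021562776903
0.03 679 [ 0.573 -0.086  0.043]
0.055 605 [ 0.577 -0.012  0.059]
0.08 315 [ 0.621 -0.003  0.086]
0.12 257 [0.629 0.106 0.126]
scene table z 0.0008481621265139516 0.17569419646236129
0.03 1040 [ 0.613 -0.05   0.043]
0.055 638 [0.609 0.    0.059]
0.08 606 [0.704 0.035 0.086]
0.12 318 [0.674 0.094 0.126]
0.3287832483031159 -0.28050986029638003 [0.84866949 0.24874617 0.1756942 ]
```

View pics/c1.png

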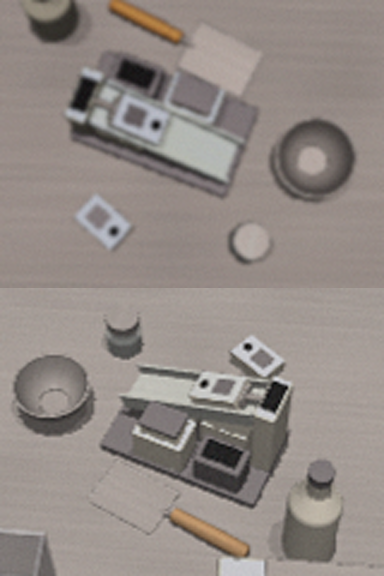

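```bash
cat > fit.py <<'E'
from h import *
from scipy.optimize import differential_evolution as DE
P=np.load('pc.npy'); P=P[(abs(P[:,0]-.62)<.15)&(abs(P[:,1]-.0)<.17)&(P[:,2]>.025)]
def tor(P,p):
    c,s=np.cos(p[2]),np.sin(p[2]); d=P[:,:2]-p[:2]
    return d[:,0]*c+d[:,1]*s,-d[:,0]*s+d[:,1]*c
def cost(p):
    x,y=tor(P,p); z=P[:,2]; inn=lambda a,b,c,d:(x>a)&(x<b)&(y>c)&(y<d)
    s=0
    for (a,b,c,d),h in (((0,.05,.035,.071),.086),((-.08,-.02,.034,.074),.059)):
        i=inn(a,b,c,d); m=abs(z-h)<.003; s+=2*(i&m).sum()-(i&~m).sum()
    i=inn(.008,.093,-.023,.023); m=abs(z-(.075-np.tan(.35)*x))<.003; s+=2*(i&m).sum()-(i&~m).sum()
    i=inn(-.04,0,-.02,.02); m=abs(z-(.075-np.tan(.35)*x+.024/np.cos(.35)))<.003; s+=(i&m).sum()
    return -s
r=[DE(cost,[(.52,.72),(-.1,.1),(-2.4,-1.2)],seed=k,popsize=25,tol=1e-6) for k in range(4)]
for q in r: print(q.x.round(4),np.degrees(q.x[2]).round(2),q.fun)
p=min(r,key=lambda q:q.fun).x; np.save('reader.npy',p)
x,y=tor(P,p);z=P[:,2]
for nm,m in (('key',(abs(z-.086)<.003)&(abs(x-.025)<.05)&(abs(y-.053)<.04)),('box',(abs(z-.059)<.002)&(abs(x+.05)<.045)&(abs(y-.054)<.03)),('head',abs(z-.126)<.003),('z>.1',z>.1)):
    print(nm,m.sum(),np.percentile(x[m],[2,50,98]).round(4),np.percentile(y[m],[2,50,98]).round(4),np.median(z[m]))
E
python3 fit.py
```

```text
[ 0.5842  0.0149 -1.8869] -108.11 -2508.0
[ 0.5845  0.0148 -1.8888] -108.22 -2509.0
[ 0.5845  0.0148 -1.8888] -108.22 -2509.0
[ 0.5839  0.015  -1.9054] -109.17 -2509.0
key 392 [-0.0078  0.0223  0.0485] [0.0234 0.0503 0.0702] 0.08617536643456891
box 342 [-0.0782 -0.0494 -0.0209] [0.0289 0.0529 0.0744] 0.059005078479707485
head 364 [-0.1901 -0.0938 -0.0781] [-0.0265  0.0127  0.1158] 0.12635717522075118
z>.1 1880 [-0.1922 -0.0834 -0.0028] [-0.0253  0.0153  0.124 ] 0.11483913501657067
```

```bash
python3 -m handwheel '{"slide":[[0,0,0],[0,0,0],[0,0,0],[0,0,0],[0,0,0]],"twist":[[0,0,0.144],[0,0,0.144],[0,0,0.144],[0,0,0.144],[0,0,0.144]]}' -0.14 20; python3 -m handwheel '{"slide":[[0,0,0],[0,0,0],[0,0,0],[0,0,0],[0,0,0]],"twist":[[0,0,0.144],[0,0,0.144],[0,0,0.144],[0,0,0.144],[0,0,0.144]]}'
cat > d.py <<'E'
from h import *
import sys
p=np.load('reader.npy'); yaw=np.radians(-108.3)
def world(x,y,z): c,s=np.cos(yaw),np.sin(yaw); return np.array([.5843+c*x-s*y,.0149+s*x+c*y,z])
s=state(); Rt=R.from_euler('xyz',s['eef_rot'],degrees=True)
g=world(*map(float,sys.argv[1:4]))
print('t',s['t'],'goal',g.round(4),'pos',s['ee_pos'].round(4),'rot',s['eef_rot'].round(2),'w',s['width'],'F',s['wrist_force'].round(2))
print('slide',Rt.inv().apply(g-s['ee_pos']).round(4),'twist',(Rt.inv()*R.from_euler('xyz',[180,0,71.7],degrees=True)).as_rotvec().round(4))
E
python3 d.py .030 .0265 .15; python3 -c "
from plant import *
print({k:v for k,v in globals().items() if 'depth' in k})"
```

```text
t: 0.6
ee_pos: [0.259, 0.5408, 0.218]
eef_rot: [-179.9, 0.0, 112.8]
wrist_force: [0.4, -0.2, 0.5]
width: 0.0573
grip_force: 0.0
t: 1.1
ee_pos: [0.259, 0.5408, 0.218]
eef_rot: [-180.0, 0.1, 71.6]
wrist_force: [1.0, 0.2, -0.1]
width: 0.0402
grip_force: 0.0
t 1.1 goal [ 0.6    -0.0219  0.15  ] pos [0.259  0.5408 0.218 ] rot [-1.7999e+02  6.0000e-02  7.1560e+01] w 0.040197244320976835 F [ 0.96  0.2  -0.08]
slide [-0.4259  0.5015  0.0683] twist [-0.0002  0.0011 -0.0025]
{'grip_depth': 0.0188}
```

```bash
python3 -m handwheel '{"slide":[[-0.0284,0.0334,0],[-0.0284,0.0334,0],[-0.0284,0.0334,0],[-0.0284,0.0334,0],[-0.0284,0.0334,0]],"twist":[[0,0,0],[0,0,0],[0,0,0],[0,0,0],[0,0,0]]}' >/dev/null;  python3 -m handwheel '{"slide":[[-0.0284,0.0334,0],[-0.0284,0.0334,0],[-0.0284,0.0334,0],[-0.0284,0.0334,0],[-0.0284,0.0334,0]],"twist":[[0,0,0],[0,0,0],[0,0,0],[0,0,0],[0,0,0]]}';  python3 -m handwheel '{"slide":[[-0.0284,0.0334,0],[-0.0284,0.0334,0],[-0.0284,0.0334,0],[-0.0284,0.0334,0],[-0.0284,0.0334,0]],"twist":[[0,0,0],[0,0,0],[0,0,0],[0,0,0],[0,0,0]]}'; python3 d.py .030 .0265 .12
```

```text
t: 2.1
ee_pos: [0.4888, 0.1656, 0.2183]
eef_rot: [-180.0, 0.0, 71.9]
wrist_force: [0.1, -0.3, 0.3]
width: 0.0399
grip_force: 0.0
t: 2.6
ee_pos: [0.6035, -0.0212, 0.2181]
eef_rot: [-180.0, 0.0, 71.9]
wrist_force: [0.6, 0.9, 0.1]
width: 0.04
grip_force: 0.0
t 2.6 goal [ 0.6    -0.0219  0.12  ] pos [ 0.6035 -0.0212  0.2181] rot [-179.96    0.     71.89] w 0.04002431994342519 F [0.59 0.91 0.06]
slide [-0.0017 -0.003   0.0981] twist [-0.0007  0.0001  0.0032]
```

Descend to z 0.12, then check with the wrist and scene cameras.

```bash
python3 -m handwheel '{"slide":[[-0.0017,-0.003,0.024],[0,0,0.024],[0,0,0.024],[0,0,0.018],[0,0,0.008]],"twist":[[0,0,0.003],[0,0,0],[0,0,0],[0,0,0],[0,0,0]]}'; python3 d.py .030 .0265 .09
python3 - <<'E'
from h import *
p,d=camera('scene');q,_=camera('wrist')
a=cv2.resize(p[150:290,230:420,::-1],(760,560),interpolation=cv2.INTER_CUBIC)
cv2.imwrite('pics/s2.png',a); cv2.imwrite('pics/w2.png',q[:,:,::-1])
E
```

```text
t: 3.1
ee_pos: [0.5978, -0.0201, 0.1176]
eef_rot: [-179.7, 0.1, 71.7]
wrist_force: [-0.6, -0.3, -0.3]
width: 0.0399
grip_force: 0.0
t 3.1 goal [ 0.6    -0.0219  0.09  ] pos [ 0.5978 -0.0201  0.1176] rot [-1.7975e+02  5.0000e-02  7.1710e+01] w 0.039871917682237315 F [-0.63 -0.3  -0.26]
slide [-0.001   0.0028  0.0276] twist [-0.0044  0.0009  0.0002]
```

View pics/s2.png

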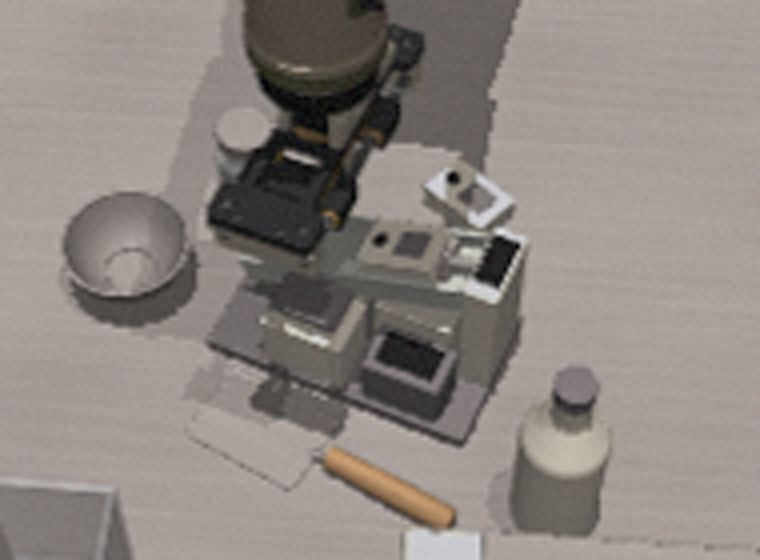

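View pics/w2.png

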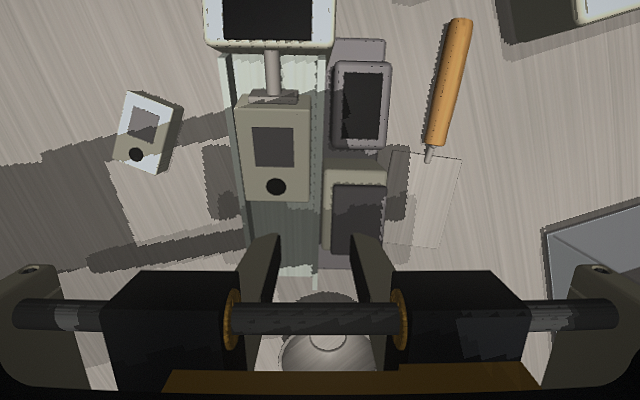

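The wrist view shows the left finger tip (265,240) in line with the chute channel (cols 245–315) and the right tip (355,240) over the key (330–385), both downstream of the cassette. Alignment agrees with the fit, so I go down.

```bash
python3 -m handwheel '{"slide":[[0,0.001,0.008],[0,0,0.008],[0,0,0.006],[0,0,0.004],[0,0,0]],"twist":[[0,0,0],[0,0,0],[0,0,0],[0,0,0],[0,0,0]]}'; python3 d.py .030 .0265 .076
```

```text
t: 3.7
ee_pos: [0.6001, -0.0204, 0.0938]
eef_rot: [-179.9, 0.0, 71.7]
wrist_force: [0.6, -0.4, 0.1]
width: 0.0399
grip_force: 0.0
t 3.7 goal [ 0.6    -0.0219  0.076 ] pos [ 0.6001 -0.0204  0.0938] rot [-1.7993e+02  2.0000e-02  7.1730e+01] w 0.039927672394799746 F [ 0.63 -0.39  0.15]
slide [-0.0014  0.0004  0.0178] twist [-0.0012  0.0003  0.0005]
```

```bash
python3 -m handwheel '{"slide":[[0,0,0.004],[0,0,0.004],[0,0,0.004],[0,0,0.004],[0,0,0.001]],"twist":[[0,0,0],[0,0,0],[0,0,0],[0,0,0],[0,0,0]]}'; python3 -m handwheel '{"slide":[[0,0,0],[0,0,0],[0,0,0],[0,0,0],[0,0,0]],"twist":[[0,0,0],[0,0,0],[0,0,0],[0,0,0],[0,0,0]]}'
python3 - <<'E'
from h import *
p,d=camera('scene');q,_=camera('wrist')
np.savez('s3.npz',p=p,d=d)
a=cv2.resize(p[150:290,230:420,::-1],(570,420),interpolation=cv2.INTER_CUBIC)
cv2.imwrite('pics/s3.png',np.vstack([a[60:360],cv2.resize(q[:300,:,::-1],(570,267))]))
E
```

```text
t: 4.2
ee_pos: [0.6009, -0.0206, 0.0777]
eef_rot: [180.0, -0.0, 71.7]
wrist_force: [-1.1, -0.0, 5.6]
width: 0.0397
grip_force: 2.9
t: 4.7
ee_pos: [0.6009, -0.0206, 0.0779]
eef_rot: [180.0, -0.0, 71.7]
wrist_force: [0.8, 0.2, 5.1]
width: 0.0405
grip_force: 2.3
```

View pics/s3.png

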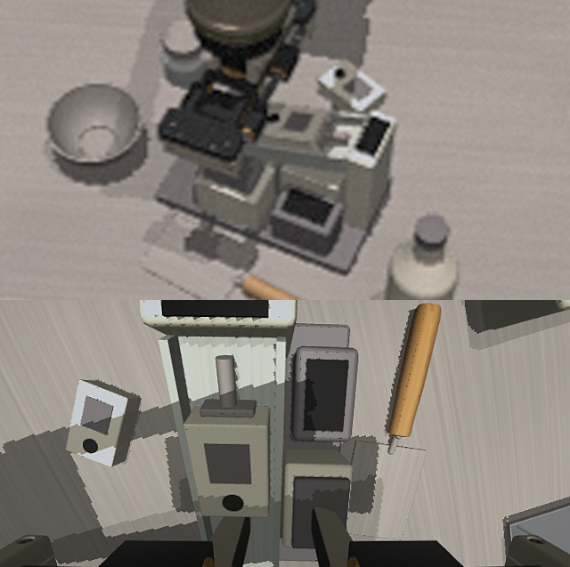

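The cassette has popped out of the plunger area and stands against the left finger (wrist view about (232,515)). The right finger is on the key. I press slightly deeper for margin.

```bash
python3 -m handwheel '{"slide":[[0,0,0.001],[0,0,0.001],[0,0,0],[0,0,0],[0,0,0]],"twist":[[0,0,0],[0,0,0],[0,0,0],[0,0,0],[0,0,0]]}'
cat > c.py <<'E'
from h import *
s=state(); q,d=camera('wrist'); c=camera_params('wrist'); print(s['ee_pos'],s['wrist_force'],s['grip_force'])
v,u=np.mgrid[0:400,0:640]; k=cv2.undistortPoints(np.stack([u,v],-1).reshape(-1,1,2).astype(float),c['K'],c['dist_coeffs']).reshape(-1,2)
z=d.ravel(); ok=z>0
P=np.c_[k[:,0]*z,-k[:,1]*z,-z,np.ones(len(z))]@np.array(c['tool_from_camera']).T
W=R.from_euler('xyz',s['eef_rot'],degrees=True).apply(P[:,:3])+s['ee_pos']
y=np.radians(-108.3); D=W-[.5843,.0149,.075]; x=D[:,0]*np.cos(y)+D[:,1]*np.sin(y); yy=-D[:,0]*np.sin(y)+D[:,1]*np.cos(y); h=D[:,2]
X=x*np.cos(.35)-h*np.sin(.35); Z=x*np.sin(.35)+h*np.cos(.35)
m=ok&(abs(yy)<.03)&(abs(Z-.024)<.003)&(X<.06)&(X>-.07); print('cassette top X',np.percentile(X[m],[1,50,99]),'Y',np.percentile(yy[m],[2,98]),'Z',np.median(Z[m]))
f=ok&(abs(x-.025)<.03)&(abs(yy-.053)<.015)&(abs(D[:,2]-.005)<.02); print('key z',np.percentile(D[f,2]+.075,[10,50,90]))
E
python3 c.py
```

```text
t: 5.3
ee_pos: [0.6009, -0.0206, 0.0761]
eef_rot: [180.0, -0.0, 71.7]
wrist_force: [-0.8, -0.3, 7.7]
width: 0.0399
grip_force: 4.2
[ 0.60091445 -0.0205566   0.07612861] [-0.81086211 -0.27601353  7.67857471] 4.160280109208543
cassette top X [-0.04893747 -0.02527211  0.01105811] Y [-0.01846851  0.01926506] Z 0.023773648058030596
key z [0.0663537  0.0759237  0.08672092]
```

```bash
cat >> c.py <<'E'
cv2.imwrite('pics/w4.png',cv2.resize(q[90:300,180:420,::-1],(720,630))[:600])
for Y in(-.01,0,.01):
    n=ok&(abs(yy-Y)<.0015)&(X>-.06)&(X<.03); o=np.argsort(X[n]); print(Y,[(int(a*1e3),int(b*1e3)) for a,b in zip(X[n][o][::3],Z[n][o][::3])])
E
python3 c.py
```

```text
[ 0.60094358 -0.02053962  0.0761659 ] [-0.48006789 -1.27512853  7.63992347] 4.159562417480629
cassette top X [-0.04901435 -0.02542897  0.01087344] Y [-0.01845191  0.01928744] Z 0.02379550430123461
key z [0.06634182 0.0759686  0.08665644]
-0.01 [(-59, -1), (-59, 0), (-59, -1), (-59, 0), (-59, -1), (-58, 0), (-58, 0), (-58, 0), (-58, 0), (-58, 0), (-57, 0), (-57, 0), (-57, 0), (-57, -1), (-57, 0), (-56, -1), (-56, 0), (-56, -1), (-56, 0), (-56, 0), (-55, 0), (-55, 0), (-55, 0), (-55, 0), (-55, 0), (-54, 0), (-54, 11), (-54, 16), (-54, 0), (-54, -1), (-54, 10), (-54, 9), (-54, 10), (-54, 13), (-54, 16), (-54, 7), (-54, 12), (-54, 8), (-54, 17), (-54, 13), (-54, 16), (-54, 14), (-54, 12), (-54, 0), (-54, 5), (-54, 10), (-53, 11), (-53, 17), (-53, 0), (-53, 4), (-53, 11), (-53, 17), (-53, 10), (-53, 15), (-53, 0), (-53, 14), (-53, 17), (-53, 13), (-53, 12), (-53, 17), (-53, 17), (-53, 17), (-53, 0), (-53, 0), (-53, 0), (-52, 17), (-52, 16), (-52, 16), (-52, 17), (-52, 0), (-52, 16), (-52, 17), (-51, 17), (-51, 16), (-51, 18), (-51, 16), (-51, 16), (-51, 16), (-50, 17), (-50, 17), (-49, 20
[... 25538 characters left out ...]
3), (-12, 23), (-11, 23), (-11, 23), (-11, 23), (-11, 23), (-10, 22), (-10, 23), (-10, 23), (-10, 24), (-9, 23), (-9, 22), (-9, 24), (-9, 23), (-8, 23), (-8, 24), (-8, 23), (-7, 23), (-7, 24), (-7, 23), (-7, 23), (-6, 23), (-6, 24), (-6, 23), (-5, 23), (-5, 23), (-5, 23), (-4, 24), (-4, 23), (-4, 23), (-3, 23), (-3, 24), (-3, 23), (-3, 23), (-2, 23), (-2, 23), (-1, 24), (-1, 23), (-1, 24), (0, 23), (0, 23), (0, 24), (0, 24), (0, 24), (0, 24), (1, 23), (1, 24), (1, 24), (1, 23), (2, 23), (2, 23), (3, 23), (3, 24), (3, 23), (3, 23), (4, 23), (4, 24), (5, 23), (5, 23), (6, 23), (6, 24), (6, 23), (6, 24), (7, 23), (7, 23), (8, 23), (8, 23), (8, 24), (9, 23), (9, 23), (9, 23), (10, 23), (11, 23)]
```

View pics/w4.png

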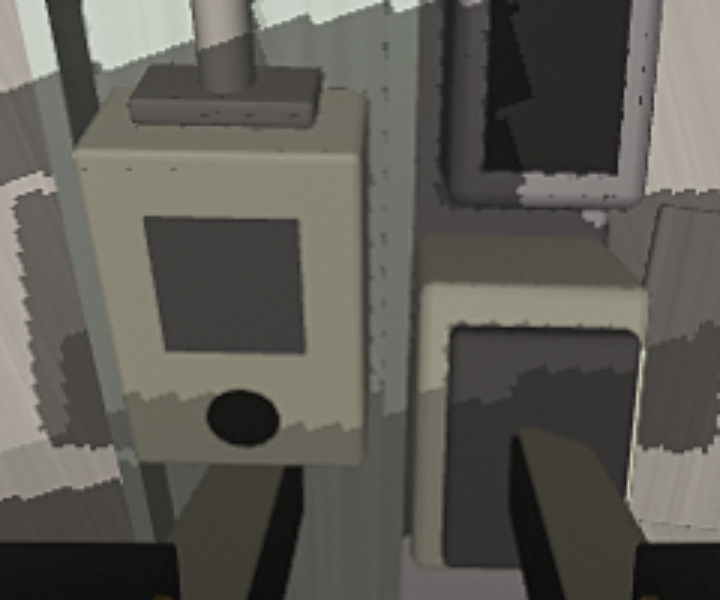

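The cassette lies flat (top at 24 mm) with its front about 11 mm past the gate. Its centre is at chute x ≈ -19 mm and its front rests on the left finger. The key top is at about 76 mm, which is fully down, and the push on it is 7.6 N.

```bash
python3 -m handwheel '{"slide":[[0,0,0],[0,0,0],[0,0,0],[0,0,0],[0,0,0]],"twist":[[0,0,0],[0,0,0],[0,0,0],[0,0,0],[0,0,0]]}'; python3 -c "
from plant import *
print(job_done())"
```

```text
t: 5.9
ee_pos: [0.6009, -0.0205, 0.0761]
eef_rot: [180.0, -0.0, 71.7]
wrist_force: [-0.3, -1.3, 7.8]
width: 0.04
grip_force: 4.2
the job is handed in; nothing more can be done
None
```

I handed the job in at about 6 s with the eject key held fully down by one finger and the cassette at rest on the chute against the other, its front about 11 mm past the gate (6 mm needed); no verdict was returned.

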